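Index the stone-setting turret to the square cut and clamp it

ROBOT

A 6-joint arm with a two-finger parallel gripper is mounted at the origin on the work surface. World frame = base frame: x ahead of the robot, y to its left, z up, the work surface at z = 0. Lengths are in m, angles in degrees, forces in N, time in s.
With the tool pointing down it reaches from about 0.375 to 0.9 m from the base axis. Payload 3.1 kg.
Tool frame: the origin (TCP) lies midway between the tips of the shut fingers; the grasp point (between the pads) lies bot.hold_point_z behind it (bot.hold_point_z is the distance from the TCP to the grasp point, in m); z points along the fingers, y is the direction in which the jaws open and shut (so a half turn about z gives the same grasp; the last joint's range is limited). The gripper opens to 87 mm and grips with 3 to 60 N. Pads are 19 mm wide; open, the fingers measure 117 mm over their backs; the gripper's body (75 mm by 190 mm) begins 51 mm behind the grasp point.
Start: joints at [-83.967, 30.224, 82.088, -0, 67.689, -10.227], TCP at [0.175, -0.6, 0.223] pointing down, gripper open.
Joint ranges: [-176.69, 176.69], [-43.24, 126.21], [12.49, 139.97], [-82, 262], [0, 151.66], [-163.58, 163.58]. Speed limits (degrees/s): [159.86, 159.86, 180, 180, 180, 180].

INTERFACE

Orientations are given as a 3x3 rotation matrix whose columns are the frame's x, y, z axes.
In Python, from rig import bot, vision, hand_in gives the robot as it stands. The module is installed in compiled form; this text tells all that it offers.
- The arm moves only by the shell command python3 -m handwheel 'ROWS'. ROWS is JSON, a list of rows, each an object of numbers: "hand": the gripper's target within -1 to 1 (fully open at 1, half-way at 0, shut at -1); "dx", "dy", "dz": the shift along the world's x, y, z in cm; "wx", "wy", "wz": the turn, a rotation vector about the world's x, y, z in rad. In form: [{"hand": .., "dx": .., "dy": .., "dz": .., "wx": .., "wy": .., "wz": ..}, ...]. A call has 1 to 10 rows; each row shifts and turns the commanded pose from where the row before left it; what a row does not reach is not made up. A row lasts 1/10 s, in which the tool goes at most 50 mm and 8.59 degrees, less where a joint would pass 70% of its speed; a pose out of reach is approached as far as the arm can. A call with a gripper value outside its range is refused whole. The fingers move at their own pace and stop on an object; the grip force is fixed at half the most. Time passes only in rows, so rows that do not move let the fingers close. It gives the time, the measured TCP pose, the force and the opening at its end, in the units of the state.
- bot.read_state(): the state, without advancing time (a new reading comes with each control period).
- vision.capture(name): name is "scene" or "side" or "wrist"; returns (picture, depth): 384x512x3 uint8, red, green, blue; 384x512 float32, m along the optical axis (not along the pixel's ray), 0 where there is no reading.
- vision.get_calibration(name): a dict with "fx", "fy", "cx", "cy" (pixels), "k1" (the pictures are not rectified: a ray, as slopes to the right and down, at radius r is drawn at 1 + k1 r^2 times it, then the intrinsics apply), "rvec" (rotation vector, rad) and "tvec" (3), from world to camera coordinates, as OpenCV has them. Camera axes: x right, y down, z forward; pixel columns grow to the right and rows downward; lengths in m; the calibration is good to about 2 mm. A picture is of the moment at which its call begins: read the wrist's pose just before it. get_calibration takes no time and is no camera call; for the wrist camera it gives the pose at the moment of the call.
- hand_in(): hands the job in, once; it reports no verdict.
The state is a dict: "time_s": time; "joint_positions": joint angles; "qvel": joint speeds; "tau": joint torques, N m; "position": TCP position; "tcp_rot": TCP orientation; "force": force on the tool from outside, world axes, zero at the start; "moment": the same for the moment, N m; "opening": opening from 0.0 (shut) to 1.0 (fully open).
Only numpy, scipy, OpenCV 4.12 (cv2) and the standard library are available. Lean on these libraries where they do the work, as an engineer would, in place of code of your own. Each camera call takes 0.05 s, during which the arm holds its last target.

TASK

Push the upright tab on the turret round until it points squarely at the middle of the square label plate, then press the clamp plunger on the corner of the fixture all the way down and let it spring back. Only push: do not pinch the tab, leave the ring blank sitting round its spigot, and do not disturb the jar and the other things lying about.

Things in the scene. Friction and masses are not known exactly. Their poses are not given: they have to be found in the camera images.
- fixture: grey square base plate 270 x 270 mm, 30 mm thick, fixed to the bench. Origin: centre of its underside, on the bench, right under the turret's upright turning axis; z up; -x is roughly towards the robot. In this frame the four label seats lie on a circle of 113 mm radius at -75, -25, 25 and 75 degrees from +x, the plunger at (-97, -97) mm, the jar near (-100, 100) mm
- turret (a joint): angle of the turret, rad: at 0 the tab points along the fixture's -x (towards the robot), positive is counter-clockwise from above, so the tab points at angle pi + joint in the fixture frame. End stops at -2.95 and 2.95: the tab cannot pass the fixture's +x direction and must go round by way of -x. It starts between -1 and 1; the label seats are at about -2.71, -1.83, 1.83 and 2.71
- turret_top (a point): centre of the top face of the turret, a round aluminium disc of 174 mm diameter, 18 mm thick, its top 52 mm above the bench, which carries the tab. It turns with steady friction (about 0.15 N m, some 2 to 3 N of push at the tab), without clicks, and stays where it is left
- tab_mid (a point): middle of the top edge of the tab, 88 mm above the bench, 67 mm from the turning axis. The tab is an upright dark steel plate standing on the disc, 36 mm tall, 34 mm long in the radial direction (50 to 84 mm from the axis), 10 mm thick; it is pushed on either broad face, and must not be pressed on both at once. Axes as for pointer
- pointer (a point): imaginary point in line with the tab, straight outward from it, 113 mm from the turning axis and 45 mm above the bench, so on the circle of the label centres. Site x points from here to the turning axis, z up
- label_square: brass label plate, a solid square of 30 x 30 mm, 6 mm thick, fixed on the base beside the turret; origin: centre of its underside, 30 mm above the bench. It may be on any of the four seats
- label_round: brass label plate, a solid round of 32 mm diameter, 6 mm thick; origin as label_square; not the wanted one
- label_triangle: brass label plate, a solid triangle of 36 mm side, 6 mm thick; origin as label_square; not the wanted one
- label_bar: brass label plate, a narrow bar 34 x 9 mm, 6 mm thick; origin as label_square; not the wanted one
- plunger_top (a point): centre of the top of the clamp plunger, a round aluminium button of 26 mm diameter, 52 mm above the bench when up, in a round dark housing of 42 mm diameter whose rim is 42 mm above the bench
- plunger (a joint): how far the plunger is pressed, m: 0 up, 0.006 fully down, which takes 5 N; springs back by itself
- ring_blank: loose brass ring, outer diameter 25 mm, 7 mm high, lying flat on the middle of the disc round a spigot of 14 mm diameter and 9 mm height; origin: centre of its underside, 52 mm above the bench; it rides round with the disc
- jar: loose small amber jar, 32 mm diameter, 45 mm tall, standing on the base's corner near (-100, 100) mm in the fixture frame; its top is 75 mm above the bench; origin: centre of its underside
- tweezers: loose steel tweezers, 150 mm long, 8 mm high, lying on the bench on the +y side of the fixture; origin near the middle
- file: loose file with wooden handle, 185 mm long, 18 mm high, lying on the bench on the -y side of the fixture; origin near the middle
- ring_box: loose blue ring box, 54 x 54 mm, 38 mm tall, on the bench beside the fixture, on its +y side near the jar; origin: centre of its underside
- mandrel: loose tapered steel ring mandrel with wooden handle, 250 mm long, 26 mm high, lying along the bench to the right (-y) of the fixture; origin near the middle, at the underside
- dish: loose white dish, 90 mm diameter, 22 mm tall, on the bench far to the right (-y); origin: centre of its underside
- hammer: loose hammer, 220 mm long, lying on the bench far to the left (+y); origin near the middle

How it is judged:
By the outcome, as a careful person would: the job done as asked, in the order asked, and still so for the second after the job is handed in, with the robot touching nothing.
It also fails if it takes over 54 s, if anything falls off the work surface, if the arm or the gripper's body presses on something with over 40 N, if the wrist force passes 120 N, or if a joint passes its speed limit or range.

## Working session

There is one attempt and no reset: what is moved stays moved. The work goes in short steps, Python scripts to look and compute and a shell command to move; the robot and the scene stay as the last step left them, time stands still between calls to the robot, and variables do not carry over. Pictures are saved under pics/ and viewed, and the job is handed in when it is done.

```bash
mkdir -p pics; python3 - <<'E'
from rig import bot, vision
import cv2
s=bot.read_state(); print(s['time_s'],s['position'],s['force'],s['opening'],bot.hold_point_z)
for n in ['scene','side']:
    p,d=vision.capture(n); cv2.imwrite(f'pics/{n}0.png',p[:,:,::-1]); 
    import numpy as np; np.save(f'pics/{n}0_d.npy',d)
    print(n,vision.get_calibration(n))
E
```

```text
0.0 [ 0.17494702 -0.59925909  0.22156894] [-0.21766909  0.08196804  0.36129568] 0.9982402875248977 0.0187
scene {'fx': 440.3790409321558, 'fy': 440.3790409321558, 'cx': 257.1399050711411, 'cy': 190.31014508380017, 'k1': -0.14487925055719278, 'rvec': array([ 2.33513431,  0.65573346, -0.22473925]), 'tvec': array([-0.47688335, -0.15650521,  1.76627948])}
side {'fx': 404.5803001178074, 'fy': 404.5803001178074, 'cx': 259.7543188755886, 'cy': 196.05988878784535, 'k1': -0.14176820759856587, 'rvec': array([ 0.15028761, -2.7421468 ,  1.44175191]), 'tvec': array([0.56192577, 0.09863304, 1.298968  ])}
```

View pics/scene0.png

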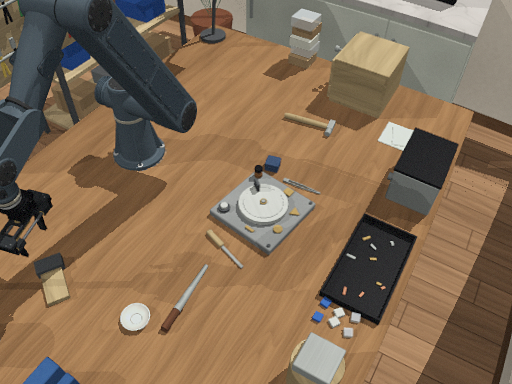

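View pics/side0.png

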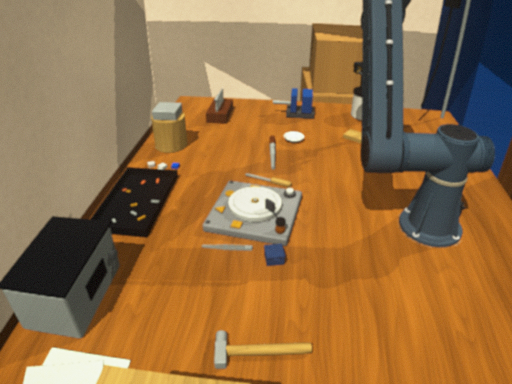

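```bash
cat > h.py <<'E'
import numpy as np, cv2
from rig import bot, vision
def cam(n):
    c=vision.get_calibration(n); R,_=cv2.Rodrigues(np.array(c['rvec'])); return c,R,np.array(c['tvec'])
def slopes(c,uv):
    x=(np.atleast_2d(uv).astype(float)-[c['cx'],c['cy']])/[c['fx'],c['fy']]
    y=x.copy()
    for _ in range(30): y=x/(1+c['k1']*(y**2).sum(1,keepdims=True))
    return y
def onplane(C,uv,z):
    c,R,t=C; s=slopes(c,uv); d=np.c_[s,np.ones(len(s))]@R; o=-R.T@t
    k=(z-o[2])/d[:,2]; return o+d*k[:,None]
def proj(C,P):
    c,R,t=C; q=np.atleast_2d(P)@R.T+t; s=q[:,:2]/q[:,2:]; s=s*(1+c['k1']*(s**2).sum(1,keepdims=True))
    return s*[c['fx'],c['fy']]+[c['cx'],c['cy']]
def crop(name,src,x0,y0,x1,y1,k):
    p=cv2.imread(src)[y0:y1,x0:x1]; cv2.imwrite(name,cv2.resize(p,None,fx=k,fy=k,interpolation=cv2.INTER_CUBIC))
E
python3 - <<'E'
from h import *
crop('pics/sc1.png','pics/scene0.png',200,140,330,260,6)
crop('pics/sd1.png','pics/side0.png',195,165,310,275,6)
E
```

```text
(no output)
```

View pics/sc1.png

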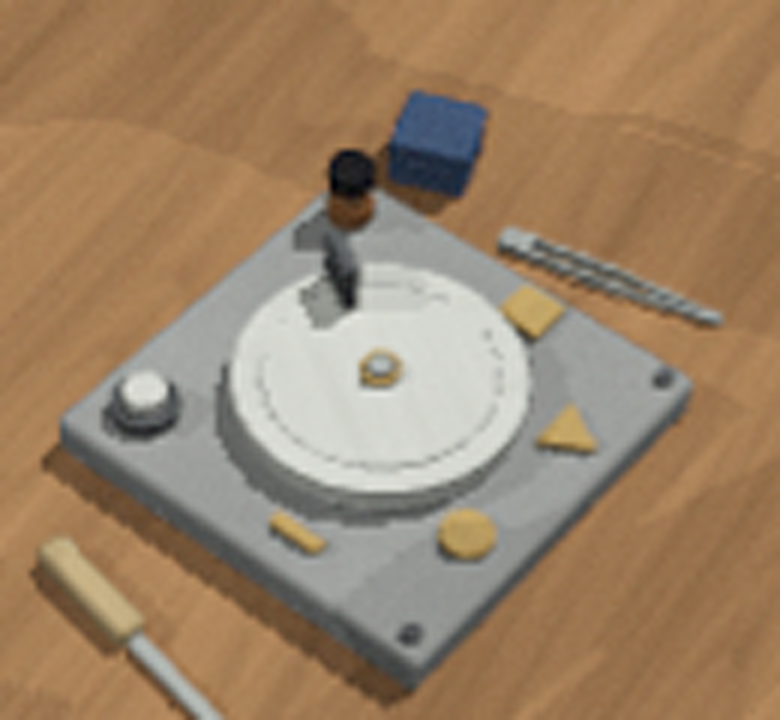

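View pics/sd1.png

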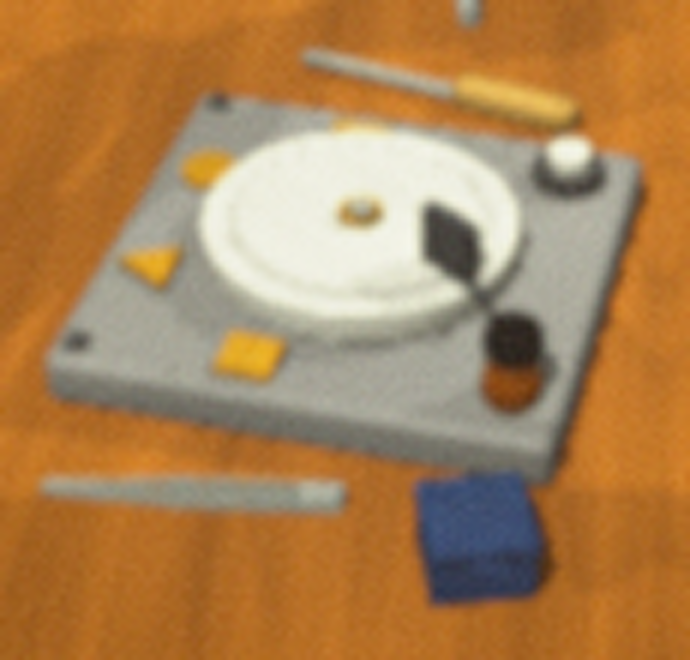

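```bash
python3 - <<'E'
from h import *
C=cam('scene')
f=lambda l:np.array(l)/6+[200,140]
g=lambda l:np.array(l)/6+[195,165]
print('corners', onplane(C,f([[62,418],[412,672],[692,385]]),.03))
print('spigot',onplane(C,f([[380,362]]),.061),'disc c',onplane(C,f([[380,378]]),.052))
print('square',onplane(C,f([[533,308]]),.036),'plunger',onplane(C,f([[146,385]]),.052),'jar',onplane(C,f([[352,168]]),.075))
print('tab top',onplane(C,f([[330,235],[352,270]]),.088))
S=cam('side')
print('side corners', onplane(S,g([[640,160],[215,97],[52,370],[548,465]]),.03))
print('spigot',onplane(S,g([[362,205]]),.061),'square',onplane(S,g([[250,350]]),.036),'plunger',onplane(S,g([[570,150]]),.052),'jar',onplane(S,g([[515,335]]),.075))
print('tab top',onplane(S,g([[432,207],[472,245]]),.088))
E
```

```text
corners [[ 0.43392432 -0.11488939  0.03      ]
 [ 0.69539986 -0.16057639  0.03      ]
 [ 0.73546352  0.10192617  0.03      ]]
spigot [[ 0.58197001 -0.00343041  0.061     ]] disc c [[ 0.58447817 -0.00717818  0.052     ]]
square [[0.62849944 0.10083432 0.036     ]] plunger [[ 0.47243075 -0.0831005   0.052     ]] jar [[0.49444327 0.11107986 0.075     ]]
tab top [[0.5181846  0.0454647  0.088     ]
 [0.54348855 0.02834661 0.088     ]]
side corners [[ 0.43003855 -0.10711359  0.03      ]
 [ 0.68521669 -0.1448131   0.03      ]
 [ 0.72596894  0.12234904  0.03      ]
 [ 0.46953347  0.16639706  0.03      ]]
spigot [[0.57991488 0.00102087 0.061     ]] square [[0.6263222  0.10137843 0.036     ]] plunger [[ 0.47061666 -0.07953212  0.052     ]] jar [[0.4902236  0.12295124 0.075     ]]
tab top [[0.53930293 0.03684378 0.088     ]
 [0.51606618 0.06798522 0.088     ]]
```

```bash
python3 - <<'E'
from h import *
s=bot.read_state(); print(s['tcp_rot'].round(3))
C=cam('wrist'); print(-C[1].T@C[2], C[1].round(3), C[0])
E
```

```text
[[ 0.96   0.28  -0.   ]
 [ 0.28  -0.96   0.002]
 [ 0.    -0.002 -1.   ]]
[ 0.25561839 -0.57715728  0.38357867] [[ 0.28  -0.96  -0.002]
 [-0.916 -0.268  0.299]
 [-0.288 -0.082 -0.954]] {'fx': 312.09402455510445, 'fy': 312.09402455510445, 'cx': 249.5810539224024, 'cy': 184.45010194384048, 'k1': -0.05648475885604034, 'rvec': array([-2.31075241,  1.73156725,  0.26791638]), 'tvec': array([-0.62483798, -0.03560765,  0.39229259])}
```

```bash
python3 -m handwheel '[{"hand":-1,"dx":2.4,"dy":4.1,"dz":0.5},{"hand":-1,"dx":2.4,"dy":4.1,"dz":0.5},{"hand":-1,"dx":2.4,"dy":4.1,"dz":0.5},{"hand":-1,"dx":2.4,"dy":4.1,"dz":0.5},{"hand":-1,"dx":2.4,"dy":4.1,"dz":0.5},{"hand":-1,"dx":2.4,"dy":4.1,"dz":0.5},{"hand":-1,"dx":2.4,"dy":4.1,"dz":0},{"hand":-1,"dx":2.4,"dy":4.1,"dz":0},{"hand":-1,"dx":2.4,"dy":4.1,"dz":0},{"hand":-1,"dx":2.4,"dy":4.1,"dz":0}]'
```

```text
invalid input
```

```bash
python3 -m handwheel '[{"hand":-1,"dx":2.4,"dy":4.1,"dz":0},{"hand":-1,"dx":2.4,"dy":4.1,"dz":0},{"hand":-1,"dx":2.4,"dy":4.1,"dz":0},{"hand":-1,"dx":1.2,"dy":2,"dz":0},{"hand":-1},{"hand":-1}]'; python3 - <<'E'
from h import *
s=bot.read_state(); print(s['position'],s['opening'])
C=cam('wrist'); p,d=vision.capture('wrist'); cv2.imwrite('pics/w1.png',p[:,:,::-1]); np.savez('pics/w1.npz',R=C[1],t=C[2],d=d)
E
```

```text
[ 0.17497414 -0.59931347  0.22166378] 1.0019364197863811invalid input
```

View pics/w1.png

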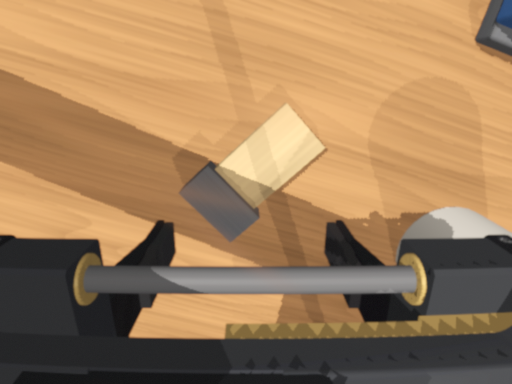

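The picture shows the bench below the start pose, with the gripper filling the rows below about 240. The move was refused, probably because each row needs every key, so I'll send them all.

```bash
python3 -m handwheel '[{"hand":-1,"dx":2.4,"dy":4.1,"dz":0.5,"wx":0,"wy":0,"wz":0},{"hand":-1,"dx":2.4,"dy":4.1,"dz":0.5,"wx":0,"wy":0,"wz":0},{"hand":-1,"dx":2.4,"dy":4.1,"dz":0.5,"wx":0,"wy":0,"wz":0},{"hand":-1,"dx":2.4,"dy":4.1,"dz":0.5,"wx":0,"wy":0,"wz":0},{"hand":-1,"dx":2.4,"dy":4.1,"dz":0.5,"wx":0,"wy":0,"wz":0},{"hand":-1,"dx":2.4,"dy":4.1,"dz":0.5,"wx":0,"wy":0,"wz":0},{"hand":-1,"dx":2.4,"dy":4.1,"dz":0,"wx":0,"wy":0,"wz":0},{"hand":-1,"dx":2.4,"dy":4.1,"dz":0,"wx":0,"wy":0,"wz":0},{"hand":-1,"dx":2.4,"dy":4.1,"dz":0,"wx":0,"wy":0,"wz":0},{"hand":-1,"dx":2.4,"dy":4.1,"dz":0,"wx":0,"wy":0,"wz":0}]'
```

```text
time_s: 1.15
position: [0.4156, -0.1882, 0.2526]
tcp_rot: [[0.96, 0.28, 0.0], [0.28, -0.96, -0.0], [0.0, 0.0, -1.0]]
force: [0.6, -1.0, 0.5]
opening: 0.175
```

```bash
python3 -m handwheel '[{"hand":-1,"dx":1.5,"dy":4.3,"dz":1,"wx":0,"wy":0,"wz":0},{"hand":-1,"dx":1.5,"dy":4.3,"dz":1,"wx":0,"wy":0,"wz":0},{"hand":-1,"dx":1.5,"dy":4.2,"dz":1,"wx":0,"wy":0,"wz":0},{"hand":-1,"dx":0,"dy":0,"dz":0,"wx":0,"wy":0,"wz":0},{"hand":-1,"dx":0,"dy":0,"dz":0,"wx":0,"wy":0,"wz":0}]'; python3 - <<'E'
from h import *
s=bot.read_state(); print(s['position'],s['opening'])
C=cam('wrist'); p,d=vision.capture('wrist'); cv2.imwrite('pics/w2.png',p[:,:,::-1]); np.savez('pics/w2.npz',R=C[1],t=C[2],d=d)
E
```

```text
time_s: 1.65
position: [0.46, -0.0612, 0.2826]
tcp_rot: [[0.959, 0.283, -0.0], [0.283, -0.959, -0.001], [-0.0, 0.001, -1.0]]
force: [0.3, 0.3, -0.3]
opening: 0.007
[ 0.45998952 -0.06115104  0.28255486] 0.006946408561643853
```

View pics/w2.png

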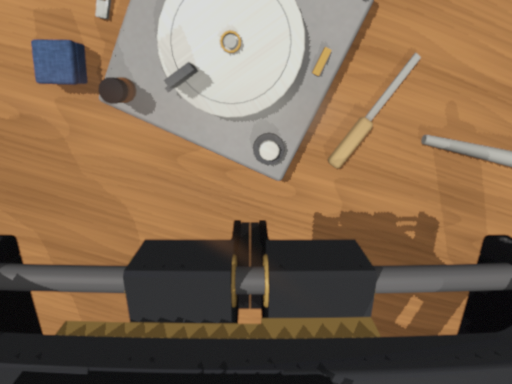

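The jar is at (116,90), the tab at (180,76), the ring at (231,41) and the plunger at (269,150). The labels are cut off at the top, so I'll move forward.

```bash
python3 -m handwheel '[{"hand":-1,"dx":4.5,"dy":1.5,"dz":0,"wx":0,"wy":0,"wz":0},{"hand":-1,"dx":4.0,"dy":1.5,"dz":0,"wx":0,"wy":0,"wz":0},{"hand":-1,"dx":0,"dy":0,"dz":0,"wx":0,"wy":0,"wz":0},{"hand":-1,"dx":0,"dy":0,"dz":0,"wx":0,"wy":0,"wz":0}]'; python3 - <<'E'
from h import *
s=bot.read_state(); print(s['position'],s['opening'])
C=cam('wrist'); p,d=vision.capture('wrist'); cv2.imwrite('pics/w3.png',p[:,:,::-1]); np.savez('pics/w3.npz',R=C[1],t=C[2],d=d)
crop('pics/w3c.png','pics/w3.png',60,0,460,240,2)
E
```

```text
time_s: 2.1
position: [0.5446, -0.0335, 0.2814]
tcp_rot: [[0.96, 0.278, -0.003], [0.278, -0.96, 0.0], [-0.003, -0.001, -1.0]]
force: [-0.5, -0.1, 0.1]
opening: 0.007
[ 0.54457078 -0.03350586  0.28135969] 0.006678731099957766
```

View pics/w3c.png

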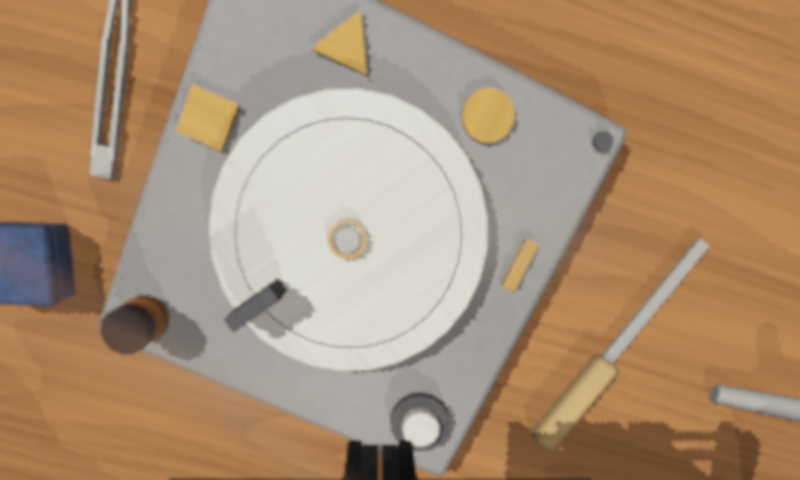

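```bash
cat >> h.py <<'E'
def loadC(f):
    z=np.load(f); c=vision.get_calibration('wrist'); return c,z['R'],z['t']
def cents(f,C):
    im=cv2.imread(f)[:238]; h=cv2.cvtColor(im,cv2.COLOR_BGR2HSV).astype(int)
    out={}
    m=((h[...,1]<35)&(h[...,2]>165)).astype(np.uint8)
    n,l,st,ce=cv2.connectedComponentsWithStats(m)
    for i in range(1,n):
        if st[i,4]>60: 
            cs,_=cv2.findContours((l==i).astype(np.uint8),cv2.RETR_EXTERNAL,cv2.CHAIN_APPROX_NONE)
            hull=cv2.convexHull(cs[0]); e=cv2.fitEllipse(hull)
            print('white',st[i],np.round(e[0],1),np.round(e[1],1),onplane(C,[e[0]],.052))
    m=((h[...,0]>15)&(h[...,0]<28)&(h[...,1]>125)&(h[...,2]>150)).astype(np.uint8)
    m=cv2.morphologyEx(m,cv2.MORPH_OPEN,np.ones((3,3)))
    n,l,st,ce=cv2.connectedComponentsWithStats(m)
    for i in range(1,n):
        if st[i,4]>100: print('brass',st[i],ce[i].round(1),onplane(C,[ce[i]],.036))
E
python3 - <<'E'
from h import *
C=loadC('pics/w3.npz')
cents('pics/w3.png',C)
f=lambda l:np.array(l)/2+[60,0]
print('corners',onplane(C,f([[622,128],[440,473],[104,312]]),.03))
print('plg',onplane(C,f([[421,428]]),.052),'tab',onplane(C,f([[228,322],[280,283]]),.088),'spig',onplane(C,f([[349,238]]),.061), 'jar',onplane(C,f([[130,328]]),.075))
E
```

```text
white [106   0  17  88 407] [114.3  43.4] [ 12.8 102.3] [[0.62898046 0.15567564 0.052     ]]
white [ 156    0   81   45 2065] [203.1  -2.1] [ 53.1 119.5] [[0.70352956 0.06638154 0.052     ]]
white [ 239    0   67   55 1156] [273.   24.7] [37.9 82.7] [[ 0.6984318 -0.0174857  0.052    ]]
white [ 291   36   72   95 3032] [322.9  84. ] [75.  94.1] [[ 0.65274469 -0.09463739  0.052     ]]
white [  133    43   171   178 18111] [221.3 124.4] [162.9 189.5] [[0.57178156 0.01026191 0.052     ]]
white [227 112  14  15 156] [233.4 118.9] [13.7 13.9] [[ 0.5824953  -0.00243678  0.052     ]]
white [364 120  50  60 384] [389.  148.2] [ 7.1 88.5] [[ 0.60325544 -0.20340698  0.052     ]]
white [268 175  29  41 268] [280.2 197.3] [32.8 44.8] [[ 0.50062193 -0.08956515  0.052     ]]
white [420 195  92  26 615] [492.7 211.8] [  9.2 165. ] [[ 0.56316118 -0.38453825  0.052     ]]
white [261 206  18  17 242] [269.9 214.1] [16.7 17.9] [[ 0.47366324 -0.08353183  0.052     ]]
brass [219   8  23  27 370] [232.6  22.1] [[0.69069174 0.02921438 0.036     ]]
brass [150  44  28  30 539] [163.5  58.5] [[0.62794741 0.10005484 0.036     ]]
brass [292  45  25  26 499] [303.7  57.4] [[ 0.67668764 -0.06479513  0.036     ]]
corners [[ 0.69478046 -0.14943612  0.03      ]
 [ 0.43521589 -0.11252911  0.03      ]
 [ 0.48644979  0.14452056  0.03      ]]
plg [[ 0.47402737 -0.08429242  0.052     ]] tab [[0.52040119 0.0507627  0.088     ]
 [0.55118676 0.02680037 0.088     ]] spig [[ 0.58373128 -0.00395018  0.061     ]] jar [[0.49613106 0.11039348 0.075     ]]
```

```bash
python3 - <<'E'
from h import *
from scipy.optimize import least_squares
C=loadC('pics/w3.npz')
im=cv2.imread('pics/w3.png')[:238]; g=im.min(2)
for th in (190,200,205,210):
    m=(g>th).astype(np.uint8); m[:,:150]*=1
    m=cv2.morphologyEx(m,cv2.MORPH_CLOSE,np.ones((3,3)))
    n,l,st,ce=cv2.connectedComponentsWithStats(m); i=1+st[1:,4].argmax()
    cs,_=cv2.findContours((l==i).astype(np.uint8),cv2.RETR_EXTERNAL,cv2.CHAIN_APPROX_NONE)
    P=onplane(C,cv2.convexHull(max(cs,key=len))[:,0],.052)[:,:2]
    r=least_squares(lambda q:np.hypot(*(P-q[:2]).T)-q[2],[.58,0,.087],loss='soft_l1',f_scale=.001); print(th,r.x,r.cost,st[i])
a=np.radians([75,25,-25]); F=np.r_[.113*np.c_[np.cos(a),np.sin(a)],[[-.097,-.097]]]
W=np.array([[.62795,.10005],[.69069,.02921],[.67669,-.06480],[.47390,-.0839]])
def f(q):
    c,s=np.cos(q[2]),np.sin(q[2]); return (F@np.array([[c,s],[-s,c]])+q[:2]-W).ravel()
r=least_squares(f,[.58,0,0]); print(r.x,np.degrees(r.x[2]),(r.fun*1000).round(1).reshape(-1,2))
E
```

```text
190 [ 0.58310609 -0.00248548  0.08543425] 9.314728031170142e-07 [  165    45   138   140 13952]
200 [ 0.58327894 -0.00244671  0.08479409] 1.8147103160675838e-06 [  166    45   136   140 12506]
205 [ 0.58363206 -0.00240826  0.08410055] 1.2148918351445851e-05 [  168    45   134   139 10793]
210 [0.59714697 0.00194103 0.07063572] 2.3282135919657912e-05 [ 184   46   98   30 1034]
[ 0.58296572 -0.00281892 -0.14777011] -8.46660361757055 [[ 0.   0.8]
 [ 0.6  0.1]
 [ 0.5 -0.3]
 [-1.2 -0.6]]
```

```bash
python3 -m handwheel '[{"hand":-1,"dx":-0.7,"dy":1.0,"dz":-3.2,"wx":0,"wy":0,"wz":0.115},{"hand":-1,"dx":-0.7,"dy":1.0,"dz":-3.2,"wx":0,"wy":0,"wz":0.115},{"hand":-1,"dx":-0.7,"dy":0.95,"dz":-3.2,"wx":0,"wy":0,"wz":0.115},{"hand":-1,"dx":-0.7,"dy":0.95,"dz":-3.2,"wx":0,"wy":0,"wz":0.115},{"hand":-1,"dx":-0.7,"dy":0.95,"dz":-3.2,"wx":0,"wy":0,"wz":0.115},{"hand":-1,"dx":0,"dy":0,"dz":0,"wx":0,"wy":0,"wz":0},{"hand":-1,"dx":0,"dy":0,"dz":0,"wx":0,"wy":0,"wz":0}]'; python3 - <<'E'
from h import *
s=bot.read_state(); print(s['position'],s['opening'])
C=cam('wrist'); p,d=vision.capture('wrist'); cv2.imwrite('pics/w4.png',p[:,:,::-1]); np.savez('pics/w4.npz',R=C[1],t=C[2],d=d)
E
```

```text
time_s: 2.85
position: [0.5095, 0.0156, 0.1229]
tcp_rot: [[0.656, 0.755, -0.001], [0.755, -0.656, -0.0], [-0.001, -0.001, -1.0]]
force: [1.1, 0.8, -0.4]
opening: 0.007
[0.50952117 0.01555871 0.12292593] 0.007330196265841699
```

View pics/w4.png

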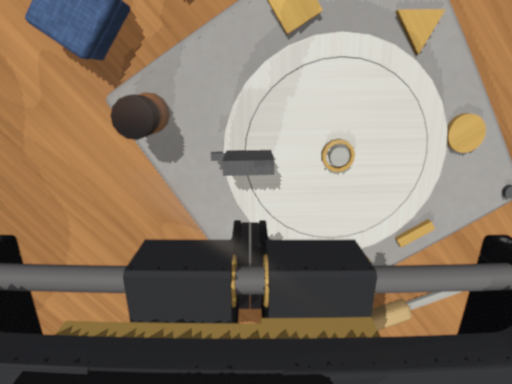

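The tab, at (223–272, 152–165), is parallel to the finger face, so it points at about 139°. The path down in front of it is clear.

```bash
python3 -m handwheel '[{"hand":-1,"dx":0,"dy":0,"dz":-2.0,"wx":0,"wy":0,"wz":0},{"hand":-1,"dx":0,"dy":0,"dz":-2.0,"wx":0,"wy":0,"wz":0},{"hand":-1,"dx":0,"dy":0,"dz":-2.0,"wx":0,"wy":0,"wz":0},{"hand":-1,"dx":0.65,"dy":0.75,"dz":0,"wx":0,"wy":0,"wz":0},{"hand":-1,"dx":0,"dy":0,"dz":0,"wx":0,"wy":0,"wz":0},{"hand":-1,"dx":0,"dy":0,"dz":0,"wx":0,"wy":0,"wz":0}]'; python3 - <<'E'
from h import *
c=np.array([.583,-.0026]); r=.067
P=[]
for th in np.radians(np.r_[139,np.arange(136,66,-4),66.4]):
    u=np.array([np.cos(th),np.sin(th)]); t=np.array([-u[1],u[0]]); p=c+r*u+.0145*t; P.append(p); print(np.degrees(th).round(1),p.round(4), ((p-P[-2])*100).round(2) if len(P)>1 else '')
E
```

```text
time_s: 3.5
position: [0.5184, 0.0238, 0.0643]
tcp_rot: [[0.653, 0.757, 0.004], [0.757, -0.653, -0.001], [0.002, 0.004, -1.0]]
force: [0.2, 0.1, 0.1]
opening: 0.004
139.0 [0.5229 0.0304] 
136.0 [0.5247 0.0335] [0.18 0.31]
132.0 [0.5274 0.0375] [0.27 0.4 ]
128.0 [0.5303 0.0413] [0.29 0.38]
124.0 [0.5335 0.0448] [0.32 0.36]
120.0 [0.5369 0.0482] [0.34 0.33]
116.0 [0.5406 0.0513] [0.37 0.31]
112.0 [0.5445 0.0541] [0.39 0.28]
108.0 [0.5485 0.0566] [0.4  0.26]
104.0 [0.5527 0.0589] [0.42 0.23]
100.0 [0.5571 0.0609] [0.44 0.2 ]
96.0 [0.5616 0.0625] [0.45 0.17]
92.0 [0.5662 0.0639] [0.46 0.13]
88.0 [0.5708 0.0649] [0.47 0.1 ]
84.0 [0.5756 0.0655] [0.47 0.07]
80.0 [0.5804 0.0659] [0.48 0.04]
76.0 [0.5851 0.0659] [0.48 0.  ]
72.0 [0.5899 0.0656] [ 0.48 -0.03]
68.0 [0.5947 0.065 ] [ 0.47 -0.06]
66.4 [0.5965 0.0646] [ 0.19 -0.04]
```

```bash
python3 -m handwheel '[{"hand":-1,"dx":0.45,"dy":0.65,"dz":0,"wx":0,"wy":0,"wz":0},{"hand":-1,"dx":0.18,"dy":0.31,"dz":0,"wx":0,"wy":0,"wz":-0.0524},{"hand":-1,"dx":0.27,"dy":0.40,"dz":0,"wx":0,"wy":0,"wz":-0.07},{"hand":-1,"dx":0.29,"dy":0.38,"dz":0,"wx":0,"wy":0,"wz":-0.07},{"hand":-1,"dx":0.32,"dy":0.36,"dz":0,"wx":0,"wy":0,"wz":-0.07},{"hand":-1,"dx":0.34,"dy":0.33,"dz":0,"wx":0,"wy":0,"wz":-0.07},{"hand":-1,"dx":0.37,"dy":0.31,"dz":0,"wx":0,"wy":0,"wz":-0.07},{"hand":-1,"dx":0.39,"dy":0.28,"dz":0,"wx":0,"wy":0,"wz":-0.07},{"hand":-1,"dx":0,"dy":0,"dz":0,"wx":0,"wy":0,"wz":0},{"hand":-1,"dx":0,"dy":0,"dz":0,"wx":0,"wy":0,"wz":0}]'; python3 - <<'E'
from h import *
s=bot.read_state(); print(s['position'],s['force'])
C=cam('wrist'); p,d=vision.capture('wrist'); cv2.imwrite('pics/w5.png',p[:,:,::-1]); np.savez('pics/w5.npz',R=C[1],t=C[2],d=d)
E
```

```text
time_s: 4.5
position: [0.5431, 0.0545, 0.0631]
tcp_rot: [[0.926, 0.378, 0.001], [0.378, -0.926, 0.0], [0.001, 0.0, -1.0]]
force: [-0.5, 0.9, 0.4]
opening: 0.002
[0.54311824 0.0545352  0.06310112] [-0.50649549  0.86883793  0.42475534]
```

View pics/w5.png

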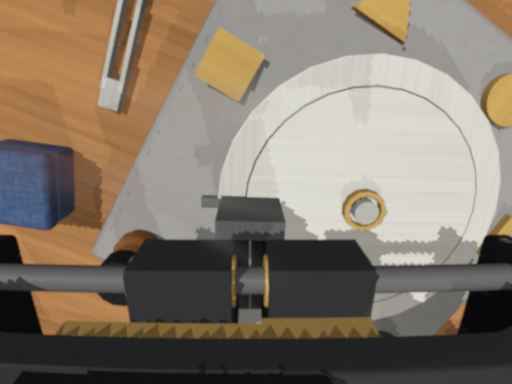

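The tab, at (220–283, 200–235), has moved with the finger and is still parallel to it. I'll continue round to just short of the target.

```bash
python3 -m handwheel '[{"hand":-1,"dx":0.45,"dy":0.24,"dz":0,"wx":0,"wy":0,"wz":-0.07},{"hand":-1,"dx":0.45,"dy":0.22,"dz":0,"wx":0,"wy":0,"wz":-0.07},{"hand":-1,"dx":0.44,"dy":0.20,"dz":0,"wx":0,"wy":0,"wz":-0.07},{"hand":-1,"dx":0.45,"dy":0.17,"dz":0,"wx":0,"wy":0,"wz":-0.07},{"hand":-1,"dx":0.46,"dy":0.13,"dz":0,"wx":0,"wy":0,"wz":-0.07},{"hand":-1,"dx":0.47,"dy":0.10,"dz":0,"wx":0,"wy":0,"wz":-0.07},{"hand":-1,"dx":0.47,"dy":0.07,"dz":0,"wx":0,"wy":0,"wz":-0.07},{"hand":-1,"dx":0.48,"dy":0.04,"dz":0,"wx":0,"wy":0,"wz":-0.07},{"hand":-1,"dx":0.48,"dy":0.0,"dz":0,"wx":0,"wy":0,"wz":-0.07},{"hand":-1,"dx":0.30,"dy":-0.01,"dz":0,"wx":0,"wy":0,"wz":-0.05}]';python3 -m handwheel '[{"hand":-1,"dx":0,"dy":0,"dz":0,"wx":0,"wy":0,"wz":0},{"hand":-1,"dx":0,"dy":0,"dz":0,"wx":0,"wy":0,"wz":0}]'; python3 - <<'E'
from h import *
s=bot.read_state(); print(s['position'],s['force'])
C=cam('wrist'); p,d=vision.capture('wrist'); cv2.imwrite('pics/w6.png',p[:,:,::-1]); np.savez('pics/w6.npz',R=C[1],t=C[2],d=d)
E
```

```text
time_s: 5.55
position: [0.5859, 0.0665, 0.0625]
tcp_rot: [[0.957, -0.291, -0.003], [-0.291, -0.957, 0.001], [-0.003, -0.0, -1.0]]
force: [-3.1, 1.5, 0.9]
opening: 0.002
time_s: 5.75
position: [0.5865, 0.0663, 0.0625]
tcp_rot: [[0.958, -0.288, -0.001], [-0.288, -0.958, 0.001], [-0.001, -0.0, -1.0]]
force: [-1.4, 2.9, 0.8]
opening: 0.004
[0.58654364 0.06633118 0.06250249] [-1.40555458  2.90448908  0.78828544]
```

View pics/w6.png

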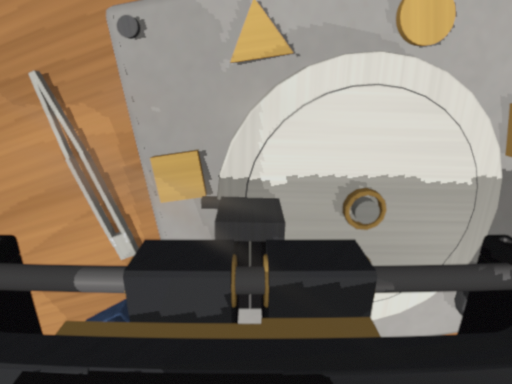

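```bash
python3 -m handwheel '[{"hand":-1,"dx":0.35,"dy":-0.03,"dz":0,"wx":0,"wy":0,"wz":-0.051},{"hand":-1,"dx":0.30,"dy":-0.05,"dz":0,"wx":0,"wy":0,"wz":-0.045},{"hand":-1,"dx":0,"dy":0,"dz":0,"wx":0,"wy":0,"wz":0},{"hand":-1,"dx":0,"dy":0,"dz":0,"wx":0,"wy":0,"wz":0}]'; python3 -m handwheel '[{"hand":-1,"dx":-1.0,"dy":0.4,"dz":0,"wx":0,"wy":0,"wz":0},{"hand":-1,"dx":-1.0,"dy":0.4,"dz":1,"wx":0,"wy":0,"wz":0},{"hand":-1,"dx":-1.0,"dy":0.4,"dz":4,"wx":0,"wy":0,"wz":0},{"hand":-1,"dx":-2.0,"dy":0,"dz":4,"wx":0,"wy":0,"wz":0},{"hand":-1,"dx":-2.0,"dy":0,"dz":3,"wx":0,"wy":0,"wz":0},{"hand":-1,"dx":-0,"dy":0,"dz":0,"wx":0,"wy":0,"wz":0},{"hand":-1,"dx":0,"dy":0,"dz":0,"wx":0,"wy":0,"wz":0}]'; python3 - <<'E'
from h import *
s=bot.read_state(); print(s['position'],s['force'])
C=cam('wrist'); p,d=vision.capture('wrist'); cv2.imwrite('pics/w7.png',p[:,:,::-1]); np.savez('pics/w7.npz',R=C[1],t=C[2],d=d)
crop('pics/w7c.png','pics/w7.png',60,0,460,240,2)
E
```

```text
time_s: 6.2
position: [0.5934, 0.0652, 0.0624]
tcp_rot: [[0.926, -0.379, -0.0], [-0.379, -0.926, 0.0], [-0.0, -0.0, -1.0]]
force: [-1.1, 1.4, -0.2]
opening: 0.007
time_s: 6.9
position: [0.5236, 0.0771, 0.1839]
tcp_rot: [[0.925, -0.379, 0.003], [-0.379, -0.925, -0.0], [0.003, -0.001, -1.0]]
force: [0.2, -0.2, 0.1]
opening: 0.008
[0.52356163 0.07712707 0.18393742] [ 0.16481644 -0.24888883  0.0843955 ]
```

View pics/w7c.png

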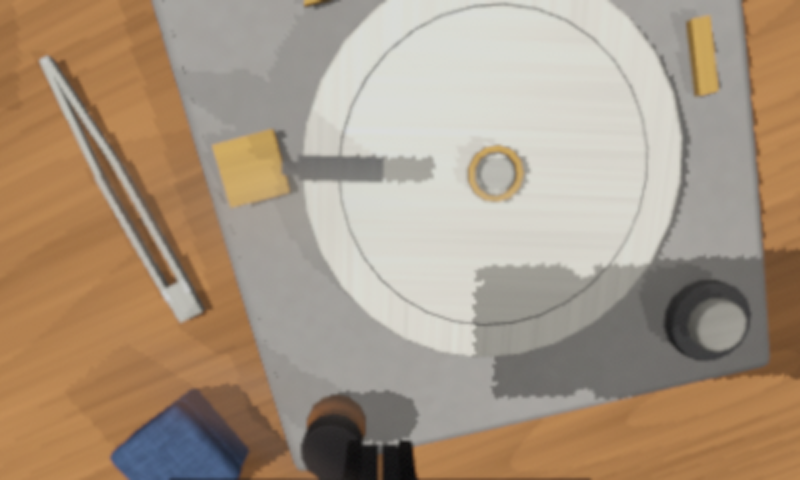

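```bash
python3 - <<'E'
from h import *
crop('pics/w7d.png','pics/w7.png',155,55,335,120,4)
C=loadC('pics/w7.npz'); cents('pics/w7.png',C)
c=np.array([.583,-.0026])
# predicted overlay
im=cv2.imread('pics/w7.png'); k=4
big=cv2.resize(im[55:120,155:335],None,fx=k,fy=k,interpolation=cv2.INTER_CUBIC)
for th,col in ((67.4,(0,0,255)),(66.4,(0,255,0))):
    a=np.radians(th);u=np.array([np.cos(a),np.sin(a)]);t=np.array([-u[1],u[0]])
    pts=[np.r_[c+r*u+s*t,.088] for r,s in((.05,-.005),(.084,-.005),(.084,.005),(.05,.005))]
    q=(proj(C,pts)-[155,55]+.5)*k
    cv2.polylines(big,[q.astype(np.int32)],True,col,1)
cv2.imwrite('pics/w7e.png',big)
E
```

```text
white [141   0  22  11 126] [151.7   3.6] [12.9 20.8] [[0.69784707 0.09613732 0.052     ]]
white [  211     0   190   179 24048] [305.3  79.1] [188.2 200.2] [[ 0.58916054 -0.0039189   0.052     ]]
white [491   0  11  45 317] [496.1  21.9] [ 8.2 61.3] [[ 0.57362976 -0.18103343  0.052     ]]
white [ 80  29  79 131 783] [123.4 102.9] [ 13.8 168.6] [[0.63350656 0.15816919 0.052     ]]
white [301  77  15  20 231] [307.9  86.5] [14.4 20.5] [[ 0.58222448 -0.00395089  0.052     ]]
white [393 112  13  16  87] [402.6 119. ] [13.4 23.1] [[ 0.52152202 -0.07754058  0.052     ]]
white [305 196  51  14 268] [325.8 201.7] [ 9.8 58.3] [[0.47039565 0.01587887 0.052     ]]
brass [406   9  12  38 340] [411.4  27.6] [[ 0.59563109 -0.11402565  0.036     ]]
brass [168  66  31  23 468] [183.4  76.6] [[0.63453134 0.09946096 0.036     ]]
```

View pics/w7d.png

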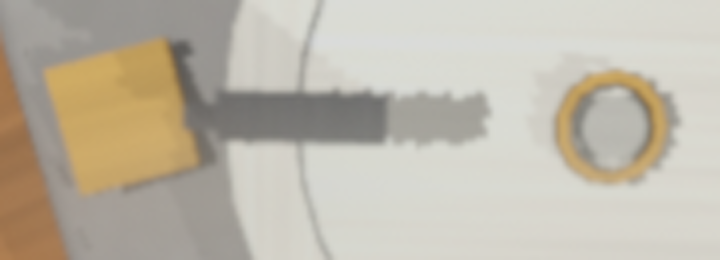

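View pics/w7e.png

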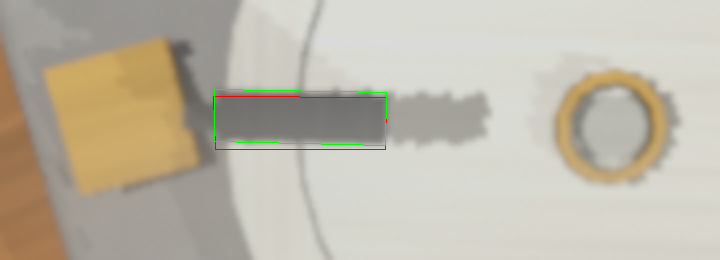

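```bash
cat >> h.py <<'E'
def discfit(C,im):
    g=im.min(2); m=(g>185).astype(np.uint8); m=cv2.morphologyEx(m,cv2.MORPH_CLOSE,np.ones((3,3)))
    n,l,st,ce=cv2.connectedComponentsWithStats(m); i=1+st[1:,4].argmax()
    cs,_=cv2.findContours((l==i).astype(np.uint8),cv2.RETR_EXTERNAL,cv2.CHAIN_APPROX_NONE)
    h=max(cs,key=len)[:,0]; h=h[(h[:,1]>2)]
    P=onplane(C,h,.052)[:,:2]
    from scipy.optimize import least_squares
    r=least_squares(lambda q:np.hypot(*(P-q[:2]).T)-.0868,[.583,-.0026],loss='cauchy',f_scale=.0005)
    e=np.hypot(*(P-r.x).T)-.0868
    return r.x,(abs(e)<.001).sum(),len(P)
E
python3 - <<'E'
from h import *
C=loadC('pics/w7.npz'); im=cv2.imread('pics/w7.png')
c,n,N=discfit(C,im[:238]); print(c,n,N)
sq=onplane(C,(np.array([[45,70],[165,38],[198,163],[82,194]])+.0)/4-.5+[155.5-.0,55.5]-[.375,.375],.036)[:,:2]; s=sq.mean(0); print(sq.round(4),s)
# tab mask darkest
g=im.max(2); m=np.zeros_like(g); m[74:96,200:256]=g[74:96,200:256]<125
ys,xs=np.nonzero(m); print(len(xs),xs.min(),xs.max())
cols=[]
for x in range(213,249,3):
    col=cv2.GaussianBlur(g,(1,1),0)[72:98,x].astype(float); 
    th=150; i=np.nonzero(col<th)[0]; a,b=i[0],i[-1]
    up=a-1+(col[a-1]-th)/(col[a-1]-col[a]); lo=b+(th-col[b])/(col[b+1]-col[b]); cols.append((x,up+72,lo+72))
cols=np.array(cols); print(cols.round(2).tolist())
mid=onplane(C,np.c_[cols[:,0],cols[:,1:].mean(1)],.088)[:,:2]
up=onplane(C,cols[:,:2],.088)[:,:2]
ang=lambda v:np.degrees(np.arctan2(v[1],v[0]))
d=-(mid[-1]-mid[0]); print('tab axis',ang(d),'tab mid from c',ang(mid.mean(0)-c),'sq from c',ang(s-c),np.hypot(*(s-c)),np.hypot(*(mid.mean(0)-c)))
print('sq from tabmid',ang(s-mid.mean(0)))
E
```

```text
[ 0.58261605 -0.00427468] 186 601
[[0.6447 0.1131]
 [0.6401 0.0838]
 [0.6112 0.0884]
 [0.6154 0.1175]] [0.62784887 0.10070036]
494 200 250
[[213.0, 77.53, 89.22], [216.0, 77.57, 89.52], [219.0, 77.55, 89.4], [222.0, 77.78, 89.32], [225.0, 77.75, 89.37], [228.0, 77.64, 89.69], [231.0, 77.72, 89.64], [234.0, 78.0, 89.7], [237.0, 77.78, 89.81], [240.0, 78.06, 89.81], [243.0, 78.0, 89.85], [246.0, 77.64, 90.02]]
tab axis 66.84155193365791 tab mid from c 66.56553405004681 sq from c 66.68921760558214 0.11430558500898996 0.06875382829024079
sq from tabmid 66.87589868993851
```

```bash
python3 -m handwheel '[{"hand":-1,"dx":0,"dy":-1.0,"dz":2,"wx":0,"wy":0,"wz":0.134},{"hand":-1,"dx":0,"dy":-1,"dz":2,"wx":0,"wy":0,"wz":0.134},{"hand":-1,"dx":0,"dy":-1,"dz":2,"wx":0,"wy":0,"wz":0.134},{"hand":-1,"dx":0,"dy":-2,"dz":1,"wx":0,"wy":0,"wz":0.134},{"hand":-1,"dx":0,"dy":-2,"dz":1,"wx":0,"wy":0,"wz":0.134},{"hand":-1,"dx":0,"dy":0,"dz":0,"wx":0,"wy":0,"wz":0},{"hand":-1,"dx":0,"dy":0,"dz":0,"wx":0,"wy":0,"wz":0}]'; python3 - <<'E'
from h import *
s=bot.read_state(); print(s['position'],s['force'])
C=cam('wrist'); p,d=vision.capture('wrist'); cv2.imwrite('pics/w8.png',p[:,:,::-1]); np.savez('pics/w8.npz',R=C[1],t=C[2],d=d)
crop('pics/w8c.png','pics/w8.png',60,0,460,240,2)
c,n,N=discfit(C,p[:238,:,::-1]); print(c,n,N)
cents('pics/w8.png',C)
E
```

```text
time_s: 7.65
position: [0.5235, 0.007, 0.2613]
tcp_rot: [[0.962, 0.273, -0.002], [0.273, -0.962, 0.001], [-0.002, -0.001, -1.0]]
force: [-0.7, 0.4, 0.9]
opening: 0.003
[0.52346057 0.00697842 0.26128398] [-0.70977488  0.3667497   0.93544878]
[ 0.58218557 -0.0040066 ] 166 512
white [132   0  20  82 422] [141.7  36. ] [ 14.  105.4] [[0.624229  0.1588182 0.052    ]]
white [201   0  55  22 675] [217.8 -68.1] [ 84.1 179.3] [[0.74413604 0.10311939 0.052     ]]
white [283   0  34  29 541] [299.9  13. ] [25.  39.4] [[ 0.69325768 -0.00179598  0.052     ]]
white [189  13   8  15  70] [192.4  20.4] [ 7.5 14.9] [[0.65427331 0.10822064 0.052     ]]
white [317  17  16  10  78] [324.4  20.7] [12.2 15.8] [[ 0.693486  -0.0298146  0.052    ]]
white [316  28  17  16 119] [324.3  33.3] [15.7 19.1] [[ 0.68139863 -0.03393923  0.052     ]]
white [  163    30   242   199 22953] [282.9 119.5] [194.8 248. ] [[ 0.57921715 -0.01839835  0.052     ]]
white [264 106  15  15 179] [271.1 112.9] [14.4 15.2] [[ 0.5826262  -0.00292125  0.052     ]]
white [401 114  53  64 404] [428.1 143.9] [ 7.9 91.7] [[ 0.60127506 -0.19800498  0.052     ]]
white [194 166  19  12 101] [202.1 171.3] [11.6 20.1] [[0.4919711  0.05816964 0.052     ]]
white [303 174  16  16  80] [339.  224.7] [18.6 84.7] [[ 0.47070168 -0.13017897  0.052     ]]
white [316 191  17  24 145] [323.  202.7] [17.8 26.2] [[ 0.4937799  -0.09938676  0.052     ]]
white [459 193  53  15 281] [486.1 200. ] [ 7.1 69.3] [[ 0.55617553 -0.306829    0.052     ]]
white [297 205  19  14 165] [305.9 212.8] [15.8 18.6] [[ 0.47476094 -0.08291075  0.052     ]]
brass [255   0  26  25 405] [270.2  11.3] [[0.68935363 0.02951796 0.036     ]]
brass [182  33  30  33 619] [196.1  48.8] [[0.62798709 0.10045898 0.036     ]]
brass [332  35  26  27 571] [344.5  48. ] [[ 0.67644099 -0.06446962  0.036     ]]
```

View pics/w8c.png

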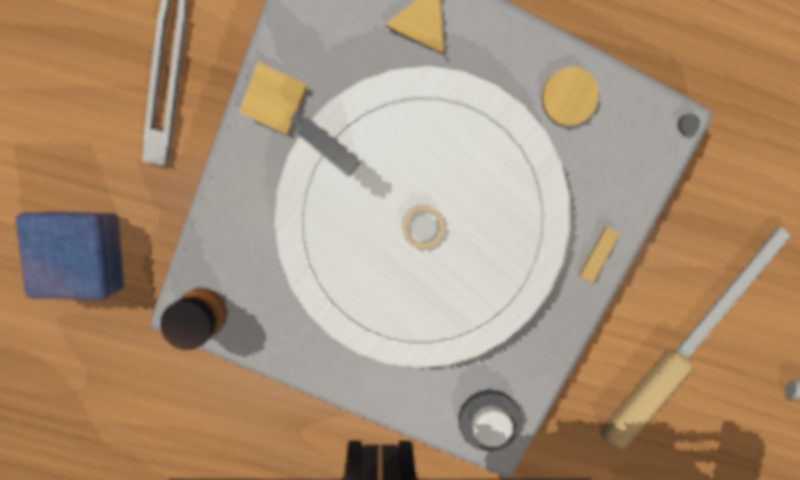

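```bash
python3 - <<'E'
from h import *
from scipy.optimize import least_squares
C=loadC('pics/w8.npz'); im=cv2.imread('pics/w8.png'); g=im.min(2)[:238]
for th in (185,195,200):
    m=(g>th).astype(np.uint8); m=cv2.morphologyEx(m,cv2.MORPH_OPEN,np.ones((5,5)))
    n,l,st,ce=cv2.connectedComponentsWithStats(m); i=1+st[1:,4].argmax()
    cs,_=cv2.findContours((l==i).astype(np.uint8),cv2.RETR_EXTERNAL,cv2.CHAIN_APPROX_NONE)
    P=onplane(C,cv2.convexHull(max(cs,key=len))[:,0],.052)[:,:2]
    r=least_squares(lambda q:np.hypot(*(P-q[:2]).T)-q[2],[.58,0,.087],loss='soft_l1',f_scale=.001); print(th,r.x.round(4),st[i])
c=r.x[:2]; sq=np.array([.6280,.1005]); ang=lambda v:np.degrees(np.arctan2(v[1],v[0])); print('sq ang',ang(sq-c),np.hypot(*(sq-c)))
# tab mask
g=im.max(2); 
k=6; x0,y0=195,45
big=cv2.resize(im[y0:100,x0:275],None,fx=k,fy=k,interpolation=cv2.INTER_CUBIC); b2=big.copy()
for th,col in ((65.5,(0,0,255)),(67.5,(0,255,0))):
    a=np.radians(th);u=np.array([np.cos(a),np.sin(a)]);t=np.array([-u[1],u[0]])
    for z in (.088,):
        pts=[np.r_[c+r*u+s*t,z] for r,s in((.05,-.005),(.084,-.005),(.084,.005),(.05,.005))]
        q=(proj(C,pts)-[x0,y0]+.5)*k; cv2.polylines(b2,[q.astype(np.int32)],True,col,1)
cv2.imwrite('pics/w8e.png',np.vstack([big,b2]))
# intensity fit: darkness of rendered model = top face vs surroundings; maximise edge contrast over angle
G=cv2.GaussianBlur(im,(0,0),.6).astype(float).max(2)
def samp(pts):
    q=proj(C,pts).astype(np.float32); return cv2.remap(G.astype(np.float32),q[:,:1],q[:,1:],cv2.INTER_LINEAR)[:,0]
rr=np.linspace(.054,.080,25)
for th in np.arange(65,69,.5):
    a=np.radians(th);u=np.array([np.cos(a),np.sin(a)]);t=np.array([-u[1],u[0]])
    prof=[samp([np.r_[c+r*u+s*t,.088] for r in rr]).mean() for s in np.arange(-.010,.0101,.001)]
    print(th,np.round(prof).astype(int))
E
```

```text
185 [ 0.583  -0.0023  0.0857] [  198    33   146   150 15902]
195 [ 0.583  -0.0024  0.0852] [  198    34   146   149 15256]
200 [ 0.583  -0.0025  0.0683] [ 213   50  117  120 9942]
sq ang 66.40814519076011 0.11242401068520981
65.0 [210 209 208 207 204 191 164 132 114 109 109 110 111 111 114 124 151 185
 207 214 215]
65.5 [209 209 208 206 198 177 144 119 110 109 110 110 111 112 118 138 172 200
 212 215 215]
66.0 [209 208 207 203 188 159 127 112 109 109 110 111 112 115 128 158 191 209
 214 215 215]
66.5 [208 208 206 197 172 139 116 110 109 110 110 111 113 120 144 178 204 213
 215 215 215]
67.0 [208 207 202 185 153 123 111 109 109 110 111 112 116 132 164 195 211 215
 215 215 215]
67.5 [207 205 194 167 133 114 109 109 110 110 111 113 123 150 184 206 214 215
 215 215 214]
68.0 [206 200 180 146 119 110 109 109 110 111 112 118 137 170 199 212 215 215
 215 215 214]
68.5 [204 191 161 128 112 109 109 110 110 111 114 127 156 188 208 214 215 215
 215 215 214]
```

View pics/w8e.png

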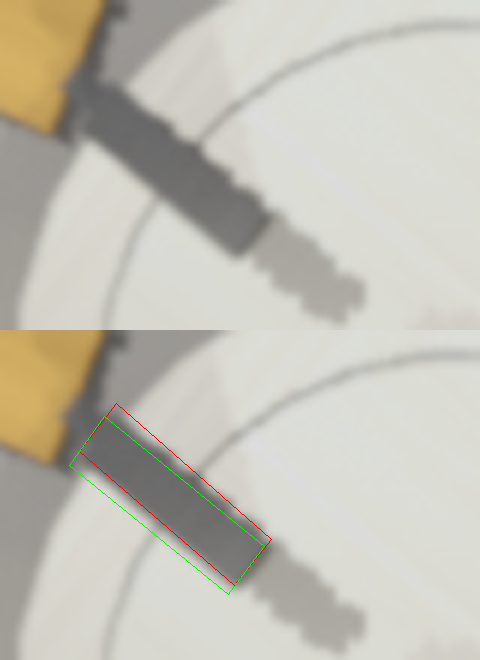

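Two views agree: the tab points at 66.0–66.8°, and the square's centre is at 66.4–66.7°, so they're aligned within a few tenths of a degree. Next is the plunger at (0.4735, -0.084).

```bash
python3 -m handwheel '[{"hand":-1,"dx":-1.25,"dy":-2.3,"dz":-2,"wx":0,"wy":0,"wz":0},{"hand":-1,"dx":-1.25,"dy":-2.3,"dz":-2,"wx":0,"wy":0,"wz":0},{"hand":-1,"dx":-1.25,"dy":-2.3,"dz":-2,"wx":0,"wy":0,"wz":0},{"hand":-1,"dx":-1.25,"dy":-2.2,"dz":-2,"wx":0,"wy":0,"wz":0},{"hand":-1,"dx":0,"dy":0,"dz":-4,"wx":0,"wy":0,"wz":0},{"hand":-1,"dx":0,"dy":0,"dz":-4,"wx":0,"wy":0,"wz":0},{"hand":-1,"dx":0,"dy":0,"dz":-3,"wx":0,"wy":0,"wz":0},{"hand":-1,"dx":0,"dy":0,"dz":0,"wx":0,"wy":0,"wz":0},{"hand":-1,"dx":0,"dy":0,"dz":0,"wx":0,"wy":0,"wz":0}]'; python3 - <<'E'
from h import *
for n in ('wrist','scene'):
    p,d=vision.capture(n); cv2.imwrite(f'pics/{n}9.png',p[:,:,::-1])
crop('pics/scene9c.png','pics/scene9.png',190,140,330,260,5)
E
```

```text
time_s: 8.6
position: [0.4733, -0.0832, 0.072]
tcp_rot: [[0.961, 0.277, -0.002], [0.277, -0.961, 0.001], [-0.002, -0.002, -1.0]]
force: [0.3, 0.3, 0.5]
opening: 0.01
```

View pics/scene9c.png

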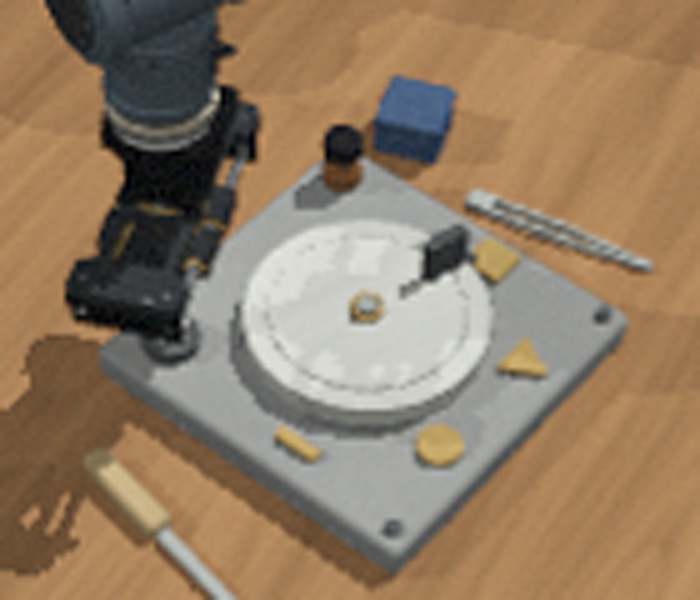

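View pics/wrist9.png

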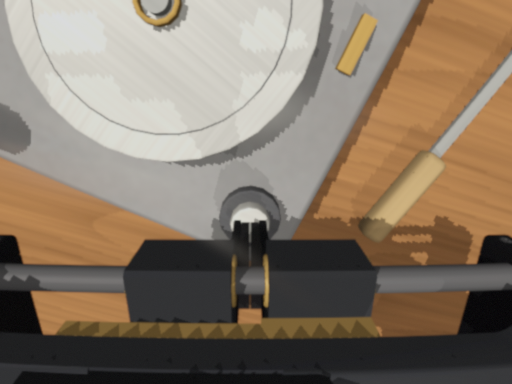

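The fingertips are over the button at (250,215), and nothing else is near. I'll press down in steps.

```bash
python3 -m handwheel '[{"hand":-1,"dx":0,"dy":0,"dz":-1,"wx":0,"wy":0,"wz":0},{"hand":-1,"dx":0,"dy":0,"dz":-0.8,"wx":0,"wy":0,"wz":0},{"hand":-1,"dx":0,"dy":0,"dz":-0.3,"wx":0,"wy":0,"wz":0},{"hand":-1,"dx":0,"dy":0,"dz":0,"wx":0,"wy":0,"wz":0},{"hand":-1,"dx":0,"dy":0,"dz":0,"wx":0,"wy":0,"wz":0}]'; python3 -m handwheel '[{"hand":-1,"dx":0,"dy":0,"dz":-0.3,"wx":0,"wy":0,"wz":0},{"hand":-1,"dx":0,"dy":0,"dz":0,"wx":0,"wy":0,"wz":0},{"hand":-1,"dx":0,"dy":0,"dz":0,"wx":0,"wy":0,"wz":0}]'
```

```text
time_s: 9.2
position: [0.4736, -0.0839, 0.0517]
tcp_rot: [[0.961, 0.277, 0.0], [0.277, -0.961, 0.0], [0.0, -0.0, -1.0]]
force: [-0.2, 1.6, 1.7]
opening: 0.004
time_s: 9.5
position: [0.4737, -0.084, 0.0487]
tcp_rot: [[0.961, 0.277, 0.0], [0.277, -0.961, -0.0], [0.0, 0.0, -1.0]]
force: [-0.1, 0.2, 3.1]
opening: 0.007
```

```bash
python3 -m handwheel '[{"hand":-1,"dx":0,"dy":0,"dz":-0.3,"wx":0,"wy":0,"wz":0},{"hand":-1,"dx":0,"dy":0,"dz":0,"wx":0,"wy":0,"wz":0},{"hand":-1,"dx":0,"dy":0,"dz":0,"wx":0,"wy":0,"wz":0}]'; python3 -m handwheel '[{"hand":-1,"dx":0,"dy":0,"dz":-0.1,"wx":0,"wy":0,"wz":0},{"hand":-1,"dx":0,"dy":0,"dz":0,"wx":0,"wy":0,"wz":0},{"hand":-1,"dx":0,"dy":0,"dz":0,"wx":0,"wy":0,"wz":0}]'
```

```text
time_s: 9.8
position: [0.4737, -0.084, 0.0463]
tcp_rot: [[0.961, 0.277, 0.001], [0.277, -0.961, -0.0], [0.0, 0.0, -1.0]]
force: [-1.7, 1.8, 11.1]
opening: 0.003
time_s: 10.1
position: [0.4737, -0.084, 0.0461]
tcp_rot: [[0.961, 0.277, 0.001], [0.277, -0.961, -0.0], [0.001, 0.001, -1.0]]
force: [-3.1, 1.6, 19.1]
opening: 0.006
```

The plunger has bottomed: it stopped at z = 0.046 while the force rose to 19 N. I'll release it and check.

```bash
python3 -m handwheel '[{"hand":-1,"dx":0,"dy":0,"dz":0.5,"wx":0,"wy":0,"wz":0},{"hand":-1,"dx":0,"dy":0,"dz":1,"wx":0,"wy":0,"wz":0},{"hand":-1,"dx":0,"dy":0,"dz":3,"wx":0,"wy":0,"wz":0},{"hand":-1,"dx":0,"dy":0,"dz":4.5,"wx":0,"wy":0,"wz":0},{"hand":-1,"dx":0,"dy":1,"dz":4.5,"wx":0,"wy":0,"wz":0},{"hand":-1,"dx":1,"dy":3,"dz":3.5,"wx":0,"wy":0,"wz":0},{"hand":-1,"dx":1,"dy":2,"dz":3.5,"wx":0,"wy":0,"wz":0},{"hand":-1,"dx":1,"dy":2,"dz":3,"wx":0,"wy":0,"wz":0},{"hand":-1,"dx":0,"dy":0,"dz":0,"wx":0,"wy":0,"wz":0},{"hand":-1,"dx":0,"dy":0,"dz":0,"wx":0,"wy":0,"wz":0}]'; python3 - <<'E'
from h import *
C=cam('wrist'); p,d=vision.capture('wrist'); cv2.imwrite('pics/w10.png',p[:,:,::-1]); np.savez('pics/w10.npz',R=C[1],t=C[2],d=d)
crop('pics/w10c.png','pics/w10.png',60,0,460,240,2)
cents('pics/w10.png',C)
S=cam('side'); p,d=vision.capture('side'); cv2.imwrite('pics/sd10.png',p[:,:,::-1]); crop('pics/sd10c.png','pics/sd10.png',195,165,310,275,5)
C=cam('scene'); p,d2=vision.capture('scene')
for n,CC,D,D0 in(('side',S,d,np.load('pics/side0_d.npy')),('scene',C,d2,np.load('pics/scene0_d.npy'))):
    for nm,P in (('plunger',[.4735,-.084,.052]),):
        u,v=proj(CC,P)[0].round().astype(int); print(n,nm,np.median(D[v-1:v+2,u-1:u+2]),np.median(D0[v-1:v+2,u-1:u+2]))
E
```

```text
time_s: 11.1
position: [0.5034, -0.0038, 0.2797]
tcp_rot: [[0.961, 0.278, 0.0], [0.278, -0.961, -0.001], [0.0, 0.001, -1.0]]
force: [-0.5, -0.0, -0.2]
opening: 0.007
white [131   0  19  64 341] [140.1  27.4] [13.8 85.5] [[0.61351996 0.15834961 0.052     ]]Traceback (most recent call last):
  File "<stdin>", line 4, in <module>
  File "h.py", line 28, in cents
    hull=cv2.convexHull(cs[0]); e=cv2.fitEllipse(hull)
                                  ~~~~~~~~~~~~~~^^^^^^
cv2.error: OpenCV(4.12.0) /io/opencv/modules/imgproc/src/shapedescr.cpp:361: error: (-201:Incorrect size of input array) There should be at least 5 points to fit the ellipse in function 'fitEllipseNoDirect'
```

View pics/w10c.png

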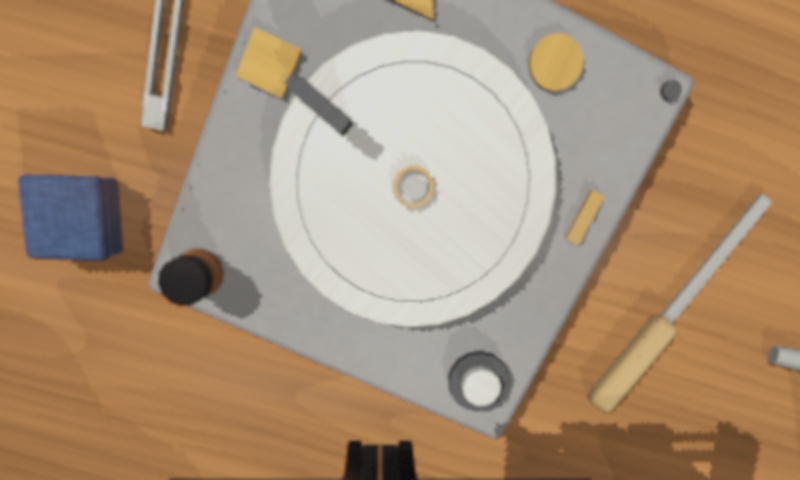

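```bash
python3 - <<'E'
from h import *
from scipy.optimize import least_squares
ang=lambda v:np.degrees(np.arctan2(v[1],v[0]))
for f in ('w8','w10'):
    C=loadC(f'pics/{f}.npz'); im=cv2.imread(f'pics/{f}.png'); g=im.min(2)[:238]
    m=cv2.morphologyEx((g>190).astype(np.uint8),cv2.MORPH_OPEN,np.ones((5,5)))
    n,l,st,ce=cv2.connectedComponentsWithStats(m); i=1+st[1:,4].argmax()
    cs,_=cv2.findContours((l==i).astype(np.uint8),cv2.RETR_EXTERNAL,cv2.CHAIN_APPROX_NONE)
    P=onplane(C,cv2.convexHull(max(cs,key=len))[:,0],.052)[:,:2]
    c=least_squares(lambda q:np.hypot(*(P-q[:2]).T)-q[2],[.58,0,.087],loss='soft_l1',f_scale=.001).x[:2]
    h=cv2.cvtColor(im,cv2.COLOR_BGR2HSV); m=cv2.inRange(h,(15,100,110),(30,255,255))
    n,l,st,ce=cv2.connectedComponentsWithStats(m); px=proj(C,[[.628,.1,.036]])[0]; i=l[int(px[1]),int(px[0])]
    s=onplane(C,[ce[i]],.036)[0,:2]
    G=im.max(2).astype(np.float32)
    S=np.arange(-.010,.0101,.0005)
    a=np.radians(66.5);u=np.array([np.cos(a),np.sin(a)]);t=np.array([-u[1],u[0]])
    mids=[]
    for r in np.linspace(.056,.078,12):
        q=proj(C,[np.r_[c+r*u+x*t,.088] for x in S]).astype(np.float32)
        v=cv2.remap(G,q[:,:1],q[:,1:],cv2.INTER_LINEAR)[:,0]; k=v.argmin()
        b=S[np.nonzero(v<160)[0]]; mids.append((r,(b[0]+b[-1])/2))
    mids=np.array(mids); p=np.polyfit(*mids.T,1)
    print(f,'c',c.round(4),'sq',s.round(4),st[i,4],ang(s-c),'tab by centre',66.5+np.degrees(mids[:,1].mean()/.067),'tab axis',66.5+np.degrees(p[0]))
d=np.load('pics/w10.npz')['d']
for nm,P in (('plunger',[.4735,-.084,.052]),('base',[.4735,-.055,.03])):
    u,v=proj(C,P)[0].round().astype(int); z=np.median(d[v-1:v+2,u-1:u+2]); q=np.r_[slopes(C[0],[[u,v]])[0]*z,z]; print(nm,(C[1].T@(q-C[2])).round(4))
p,_=vision.capture('side'); cv2.imwrite('pics/sd10.png',p[:,:,::-1]); crop('pics/sd10c.png','pics/sd10.png',195,165,310,275,5)
E
```

```text
w8 c [ 0.583  -0.0024] sq [0.6279 0.1005] 700 66.43289899420671 tab by centre 65.85862933380879 tab axis 67.15108840355775
w10 c [ 0.583  -0.0024] sq [0.6277 0.1006] 662 66.52835621807615 tab by centre 66.44655244448407 tab axis 67.02587909518127
plunger [ 0.474  -0.0842  0.0519]
base [ 0.4728 -0.0547  0.0298]
```

View pics/sd10c.png

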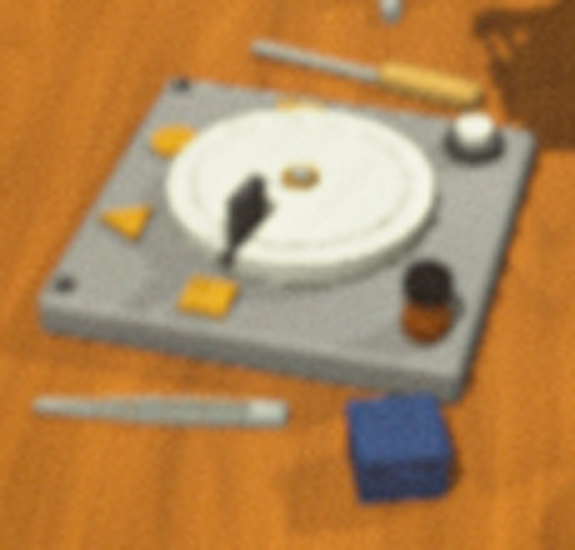

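The tab is aligned within about 0.5°. The plunger is back up, reading z = 0.0519, and the jar, ring and other things are where they were. The arm is clear, so I'm handing in.

```bash
python3 -c "
from rig import hand_in; print(hand_in())"
```

```text
the job is handed in; nothing more can be done
None
```

The job is handed in, done in the order asked, at about 11 s of the 54 s allowed. With the fingers shut, I pushed the tab clockwise through about 73° until it pointed at the square label plate. Then I pressed the clamp plunger down once and let it spring back.

What the last checks showed:
- **Tab:** measured from its position, it points at 65.9–66.6° in the world frame, against 66.4–66.7° for the middle of the square label. Measured from the direction of its edges, it came out slightly higher, at 66.8–67.2°. The methods disagree by about 1°, and the mean is within about 0.5° of the label.
- **Plunger:** it stopped at about 46 mm with the force rising to 19 N, so it went fully down. Afterwards its top measured 51.9 mm, so it is back up.
- **Everything else:** the ring is still round its spigot. In the pictures, the jar, ring box, tweezers and file look undisturbed, and the arm went nowhere near the mandrel, dish or hammer. At hand-in the fingertips were about 0.28 m above the bench, touching nothing.

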